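# Extend the tray rest and knock its locking pin home

### The job

Pull the tray rest's sliding bar out by its yellow grip until the orange lock button clicks out. Then take the mallet and drive the slanted red-capped pin fully home with it, in one or more brisk blows squarely along the pin, without touching the pin with the hand or arm. Finally stand the mallet back on the blue board, upright on its head as it was, let go, and leave the salad box, the sauce bottle and the steel bowl where they are.

Things in the scene. Friction and masses are not known exactly. Their poses are not given: they have to be found in the camera images.
- rest: Fixed aluminium square-tube housing of a telescopic tray rest, on a dark foot plate 110 x 250 mm. Origin: centre of the underside, on the table. The tube is 46 mm wide (own x), 200 mm long (own y, from -100 to +100 mm), its top 53 mm high. A dark round boss, 42 mm across, stands on the tube at own (0, -60) mm and leans 30 degrees from vertical towards own -x; it carries the pin.
- extension (a joint): How far the sliding bar is pulled out of the tube along the rest's own +y, in m: 0 in, 0.100 at the end stop. It starts between 0 and 0.05, needs about 3 N, and stays where it is left. The button clicks out from 0.097 on and then locks the bar.
- grip (a point): Point on the upright yellow grip block at the outer end of the sliding bar, on its centre line, 22 mm below its top. The block is 26 mm (rest's x) by 36 mm (rest's y), its top 112 mm above the table; a black 12 mm end plate 64 mm high stands between it and the tube. Axes as the rest's. At full extension it lies at own (0, 246, 90) mm of the rest.
- button (a joint): How far the domed orange lock button (20 mm across) has risen, in m: 0 hidden under the tube's top, 0.010 fully out through the square lock hole. It rises by its own spring when it comes under the hole.
- lock_hole (a point): Centre of the 26 mm square lock hole, level with the tube's top (53 mm high), at own y +75 mm of the rest. The button stands 7 mm proud here once clicked out.
- pin (a joint): How far the sprung locking pin is driven into its boss along its axis, in m: starts 0 to 0.004, home at the stop at 0.018. Stiff: friction 7 N plus a return spring rising to 2.7 N, so it takes 7 to 10 N along the axis and stays where it is driven. It is meant to be struck: a mallet moving at 0.1 m/s or more, not a slow press.
- pin_cap (a point): Red round cap on the pin, 34 mm across, 8 mm thick. The point: centre of its top (struck) face. Own z: along the pin, up and out of the boss, leaning 30 degrees from vertical towards the rest's -x; blows go along -z. The cap moves with the pin; at home its underside is 6 mm above the boss.
- mallet: Mallet: black rubber round head 54 mm across and 90 mm long with two white bands, standing on one end face, with a level square wooden handle. Origin: centre of the head's lower face; own z along the head's axis, up at the start. The handle runs along own -x from 24 to 154 mm, 26 mm wide (y), 28 mm high, its centre line at z = 45 mm. About 0.3 kg (0.25 to 0.38), centre of mass near own x = -20 mm: it stands by itself.
- board: Fixed blue plastic board, 170 x 170 x 15 mm, on which the mallet stands. Origin: centre of the underside, so the top is at 15 mm. It may be at the left or at the right.
- salad_box: Bystander: closed white box with a clear lid over greens, 142 x 182 x 62 mm. Origin: centre of the underside.
- sauce: Bystander: amber-brown bottle with white cap, 56 mm across, 160 mm high. Origin: centre of the underside.
- steel_bowl: Bystander: steel bowl, 120 mm across, 50 mm high. Origin: centre of the underside.
Not all that is in view belongs to the job. Several things look just like the board: the one meant starts farthest to the robot's right.

How it is judged (in metres and radians):
On the way, in this order (a step that is already met when the one before it is completed fails the run):
1. the bar is pulled out and the lock button has clicked out (value of joint button above 0.008 m and value of joint extension above 0.095 m), for 0.2 s.
2. a brisk blow of the held mallet drives the pin (faster than 40 mm/s), the head's axis within 15 degrees of the pin's (velocity of joint pin above 0.04 m/s and contact force between mallet and pin above 1 N and contact force between the fingers and mallet above 1 N and angle between the z axis of mallet and the z axis of pin_cap, either way round below 0.26 rad).
3. the pin is home, driven at least 16 of its 18 mm (value of joint pin above 0.016 m), for 0.1 s.
At the end, for the whole second after the job is handed in: The bar is out (95 mm or more) with the lock button risen over 8 mm, the pin is driven in 16 mm or more, and the mallet stands released and still on the board, upright within 7 degrees, its head's centre over the board (all of step 1 and value of joint pin above 0.016 m and angle between mallet's own z axis and vertical below 0.12 rad and z of mallet in the frame of board between 0.011 and 0.02 m and x of mallet in the frame of board between -0.085 and 0.085 m and y of mallet in the frame of board between -0.085 and 0.085 m and linear speed of mallet below 0.02 m/s and contact force between the fingers and mallet below 0.1 N); the robot touches nothing.
It fails at once if the hand or arm touches the pin (contact force between any of the fingers, the arm and pin above 0.5 N).
It fails at once if the salad box, the sauce bottle or the bowl is moved by more than 20 mm (distance of any of salad_box, sauce, steel_bowl from where it was at the start of the episode above 0.02 m).
It also fails if it takes over 58 s, if anything falls off the work surface, if the arm or the gripper's body presses on something with over 40 N, if the wrist force passes 120 N, or if a joint passes its speed limit or range.

### The arm

A 6-joint arm with a two-finger parallel gripper is mounted at the origin on the work surface. World frame = base frame: x ahead of the robot, y to its left, z up, the work surface at z = 0. Lengths are in m, angles in degrees, forces in N, time in s.
With the tool pointing down it reaches from about 0.25 to 0.85 m from the base axis. Payload 12.5 kg.
Tool frame: the origin (TCP) lies at the very end of the fingers, on their centre line; the grasp point (between the pads) lies 19 mm behind it; z points along the fingers, y is the direction in which the jaws open and shut (so a half turn about z gives the same grasp; the last joint's range is limited). The gripper opens to 93 mm and grips with 3 to 60 N. Pads are 15 mm wide; open, the fingers measure 128 mm over their backs; the gripper's body (75 mm by 188 mm) begins 65 mm behind the grasp point.
Start: joints at [-76.696, 20.094, 94.641, -0, 65.266, -4.847], TCP at [0.171, -0.523, 0.219] pointing down, gripper open.
Joint ranges: [-157.81, 157.81], [-45, 120.19], [0.68, 151.7], [-89.99, 269.99], [4.06, 180], [-164.3, 164.3]. Speed limits (degrees/s): [127.2, 127.2, 159.86, 180, 180, 180].

### API

Orientations are given as a 3x3 rotation matrix whose columns are the frame's x, y, z axes.
In Python, from plant import get_obs, read_camera, job, boxes_of, masks_of gives the robot as it stands.
- The arm moves only by the shell command python3 -m crank 'ROWS' [FORCE]. ROWS is JSON, a list of rows, each a list of 5 numbers: the shift along the tool's x, y, z each as a share of 0.25 m, from -1 to 1, then the turn about the tool's z as a share of pi/2 rad, from -1 to 1, then the opening, from -1 (shut) to 1 (fully open). In form: [[tx, ty, tz, yaw, fingers], ...]. A call has 1 to 10 rows; each row is the pose to reach, as a shift and turn from the pose measured when the call began, along the tool's axes at that moment; what a row does not reach only later rows make up. A row lasts 1/10 s, in which the tool goes at most 50 mm and 8.59 degrees, less where a joint would pass 70% of its speed; a pose out of reach is approached as far as the arm can. A call with a number of a shift or a turn outside -1 to 1 is refused whole. A call with a gripper value outside its range is refused whole. The fingers move at their own pace and stop on an object; FORCE is the grip in N (left out, the last holds). Time passes only in rows, so rows that repeat a pose let the fingers close. It gives the time, the measured TCP pose, the force and the opening at its end, in the units of the state.
- get_obs(): the state, without advancing time (a new reading comes with each control period).
- read_camera(name): name is "scene" or "top" or "wrist"; returns a dict with "img" (400x640x3 uint8, red, green, blue), "intrinsics" (3x3 intrinsics, pixels), "extrinsics" (4x4, takes a point from world to camera coordinates). Camera axes: x right, y down, z forward; pixel columns grow to the right and rows downward; lengths in m; the calibration is good to about 2 mm. A picture is of the moment at which its call begins. There is no depth.
- job.job_done(): hands the job in, once; it reports no verdict.
Trained networks look in a picture, given as the dict that the camera call returned (one of the last four; its "shot" number tells which), for a name from the list of things; names that differ only in an ending like _2 or _b are one class to them, and where a whole thing is asked for, a point or a joint stands for the part that bears it (a point fixed in the world has none). Each returns a list of dicts, best first, with "confidence" (0 to 1); they miss things now and then, are a little off and sometimes report something else, mostly with a low value. They report only what shows in the picture. A call takes as long as a camera call. They do not tell look-alikes from the thing itself.
- boxes_of(label, picture): "pixel" ([column, row] in pixels, amid what is visible of it).
- masks_of(label, picture): "region" (400x640 bool, what is visible of it) and "pixel" ([column, row] in pixels, amid what is visible of it).
The state is a dict: "t": time; "qpos": joint angles; "joint_vel": joint speeds; "effort": joint torques, N m; "ee_pos": TCP position; "tool_rot": TCP orientation; "contact_force": force on the tool from outside, world axes, zero at the start; "moment": the same for the moment, N m; "grip_width": finger opening in m.
Only numpy, scipy, OpenCV 4.12 (cv2) and the standard library are available. Lean on these libraries where they do the work, as an engineer would, in place of code of your own. Each camera call takes 0.05 s, during which the arm holds its last target.

## Working session

There is one attempt and no reset: what is moved stays moved. The work goes in short steps, Python scripts to look and compute and a shell command to move; the robot and the scene stay as the last step left them, time stands still between calls to the robot, and variables do not carry over. Pictures are saved under pics/ and viewed, and the job is handed in when it is done.

```bash
ls; mkdir -p pics; python3 - <<'E'
from plant import *
import cv2,numpy as np
o=get_obs();print({k:np.round(v,3).tolist() for k,v in o.items()})
for n in("scene","top","wrist"):
    p=read_camera(n);cv2.imwrite(f"pics/a_{n}.png",p["img"][:,:,::-1]);print(n,np.round(p["intrinsics"],1).tolist(),np.round(p["extrinsics"],3).tolist())
    if n!="wrist":
        for l in["rest","grip","lock_hole","pin_cap","mallet","board","salad_box","sauce","steel_bowl"]:
            print(l,[(np.round(b["pixel"]).tolist(),round(b["confidence"],2)) for b in masks_of(l,p)])
E
```

```text
pics
{'t': 0.0, 'qpos': [-76.697, 20.126, 94.677, 0.001, 65.267, -4.85], 'joint_vel': [0.027, -0.049, 0.017, 0.109, -0.018, 0.037], 'effort': [-0.001, -49.733, -28.526, 0.07, 0.026, -0.0], 'ee_pos': [0.171, -0.522, 0.218], 'tool_rot': [[0.95, 0.312, -0.0], [0.312, -0.95, 0.001], [0.0, -0.001, -1.0]], 'contact_force': [-0.007, 0.268, 0.599], 'moment': [0.049, 0.033, 0.014], 'grip_width': 0.093}
scene [[453.1, 0.0, 325.4], [0.0, 453.1, 207.8], [0.0, 0.0, 1.0]] [[0.794, 0.608, 0.023, -0.409], [0.391, -0.481, -0.785, -0.108], [-0.466, 0.632, -0.62, 1.78], [0.0, 0.0, 0.0, 1.0]]
rest [([328.0, 250.0], 0.84)]
grip [([350.0, 215.0], 0.84)]
lock_hole [([330.0, 251.0], 0.57)]
pin_cap [([239.0, 278.0], 0.71)]
mallet [([372.0, 163.0], 0.78)]
board [([329.0, 153.0], 0.76), ([368.0, 185.0], 0.74)]
salad_box [([238.0, 273.0], 0.89)]
sauce [([330.0, 297.0], 0.67)]
steel_bowl [([396.0, 257.0], 0.62)]
top [[499.4, 0.0, 314.6], [0.0, 499.4, 195.5], [0.0, 0.0, 1.0]] [[0.012, -1.0, 0.016, 0.017], [-0.992, -0.014, -0.129, 0.478], [0.129, -0.014, -0.991, 1.694], [0.0, 0.0, 0.0, 1.0]]
rest [([340.0, 170.0], 0.72)]
grip [([307.0, 174.0], 0.61), ([227.0, 200.0], 0.52)]
lock_hole [([340.0, 172.0], 0.59)]
pin_cap [([303.0, 172.0], 0.59), ([360.0, 177.0], 0.44)]
mallet [([211.0, 204.0], 0.79)]
board [([198.0, 271.0], 0.76), ([227.0, 201.0], 0.73), ([424.0, 210.0], 0.56), ([343.0, 172.0], 0.43)]
salad_box [([424.0, 208.0], 0.55)]
sauce [([400.0, 124.0], 0.65), ([362.0, 175.0], 0.31)]
steel_bowl [([318.0, 110.0], 0.88), ([361.0, 177.0], 0.43)]
wrist [[304.0, 0.0, 319.2], [0.0, 304.0, 200.1], [0.0, 0.0, 1.0]] [[0.312, -0.95, -0.001, -0.549], [-0.917, -0.301, 0.262, -0.033], [-0.249, -0.081, -0.965, 0.393], [0.0, 0.0, 0.0, 1.0]]
```

View pics/a_scene.png

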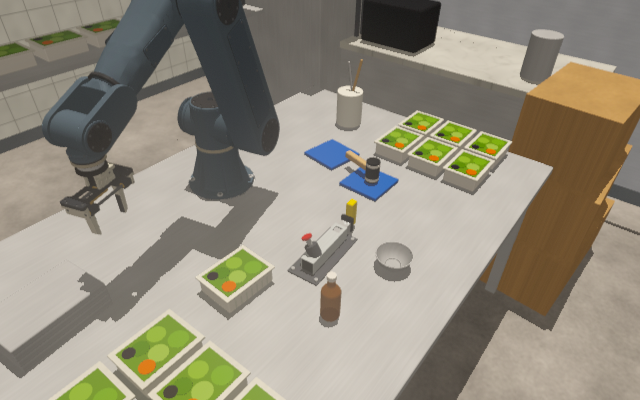

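View pics/a_top.png

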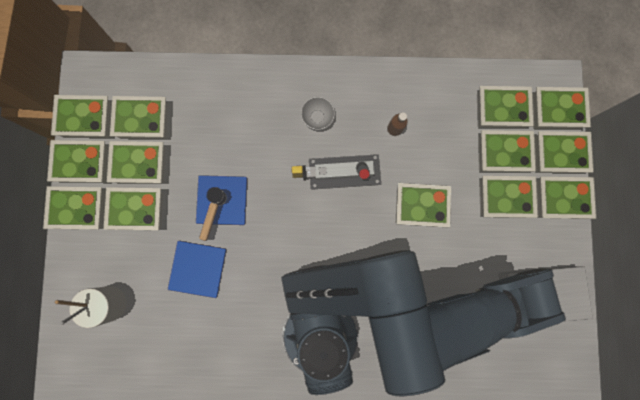

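View pics/a_wrist.png

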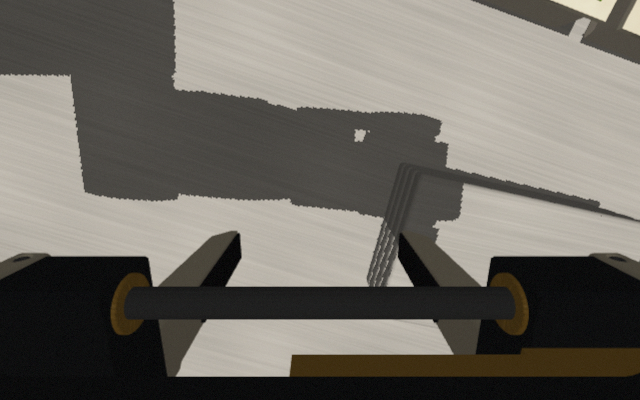

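The top view's right is −y, the robot's right. There are two blue boards: A at about (222,200) with the mallet on it, and B at about (198,270), empty. A lies further right, so it is the one meant, and the mallet stands on it too. I'll confirm that in enlarged crops.

```bash
cat > h.py <<'E'
from plant import *
import cv2,numpy as np
def ray(p,px,z):
    K=p["intrinsics"];E=p["extrinsics"];R=E[:3,:3];t=E[:3,3]
    c=-R.T@t;d=R.T@np.linalg.inv(K)@np.array([px[0],px[1],1.]);return c+d*(z-c[2])/d[2]
def proj(p,X):
    E=np.array(p["extrinsics"]);q=p["intrinsics"]@(E[:3,:3]@np.array(X)+E[:3,3]);return q[:2]/q[2]
def crop(p,x0,y0,x1,y1,f,name):
    cv2.imwrite("pics/"+name,cv2.resize(p["img"][y0:y1,x0:x1,::-1],None,fx=f,fy=f,interpolation=cv2.INTER_CUBIC))
def tri(ps,pxs):
    A=[];
    for p,px in zip(ps,pxs):
        P=p["intrinsics"]@np.array(p["extrinsics"])[:3];A+= [px[0]*P[2]-P[0],px[1]*P[2]-P[1]]
    X=np.linalg.svd(np.array(A))[2][-1];return X[:3]/X[3]
E
python3 - <<'E'
from h import *
p=read_camera("top")
crop(p,150,165,260,305,4,"b_boards.png");crop(p,280,140,400,200,6,"b_rest.png")
s=read_camera("scene");crop(s,280,180,380,290,5,"b_rest_s.png");crop(s,300,130,410,205,6,"b_boards_s.png")
for l in["mallet","grip","pin_cap","rest","board"]:
  for n,q in(("top",p),("scene",s)):
    for m in masks_of(l,q)[:2]:
      c,_=cv2.findContours(m["region"].astype(np.uint8),cv2.RETR_EXTERNAL,cv2.CHAIN_APPROX_NONE);c=max(c,key=cv2.contourArea)
      print(l,n,round(m["confidence"],2),[round(v,1) for v in m["pixel"]],np.round(cv2.boxPoints(cv2.minAreaRect(c)),1).tolist())
E
```

```text
mallet top 0.63 [211.0, 205.1] [[186.39999389648438, 232.1999969482422], [210.8000030517578, 183.39999389648438], [230.0, 193.0], [205.60000610351562, 241.8000030517578]]
mallet top 0.22 [341.3, 170.8] [[290.20001220703125, 159.5], [379.1000061035156, 153.60000610351562], [381.20001220703125, 184.89999389648438], [292.29998779296875, 190.6999969482422]]
mallet scene 0.58 [369.2, 162.0] [[344.0, 153.1999969482422], [361.70001220703125, 139.1999969482422], [388.0, 172.3000030517578], [370.20001220703125, 186.39999389648438]]
grip top 0.8 [305.4, 172.9] [[290.79998779296875, 166.10000610351562], [314.29998779296875, 164.0], [315.5, 178.0], [292.1000061035156, 180.10000610351562]]
grip scene 0.96 [346.8, 215.8] [[336.29998779296875, 226.0], [348.70001220703125, 197.10000610351562], [363.0, 203.3000030517578], [350.70001220703125, 232.10000610351562]]
pin_cap top 0.56 [360.8, 177.9] [[357.5, 173.5], [364.0, 167.0], [370.0, 173.0], [363.5, 179.5]]
pin_cap scene 0.65 [370.8, 162.7] [[344.3999938964844, 152.89999389648438], [362.8999938964844, 138.89999389648438], [388.5, 172.5], [370.0, 186
[... 591 characters left out ...]
 202.6] [[195.60000610351562, 223.39999389648438], [196.89999389648438, 174.89999389648438], [246.39999389648438, 176.1999969482422], [245.1999969482422, 224.6999969482422]]
board top 0.63 [198.0, 268.1] [[166.60000610351562, 290.0], [175.60000610351562, 239.6999969482422], [225.3000030517578, 248.60000610351562], [216.3000030517578, 299.0]]
board scene 0.79 [367.7, 187.0] [[337.79998779296875, 185.0], [349.1000061035156, 157.89999389648438], [398.1000061035156, 178.3000030517578], [386.79998779296875, 205.39999389648438]]
board scene 0.7 [331.0, 151.6] [[304.0, 151.0], [346.3999938964844, 129.8000030517578], [359.20001220703125, 155.39999389648438], [316.79998779296875, 176.60000610351562]]
```

View pics/b_boards.png

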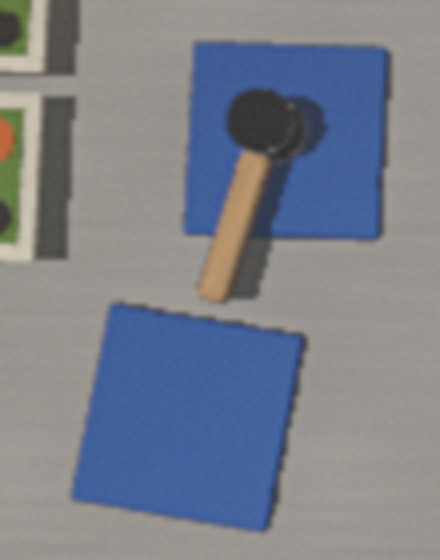

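View pics/b_rest.png

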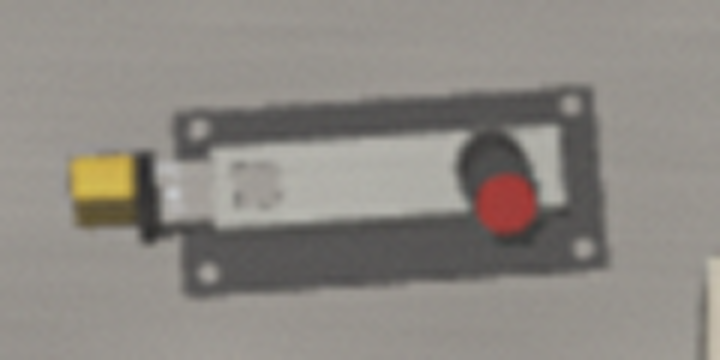

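View pics/b_rest_s.png

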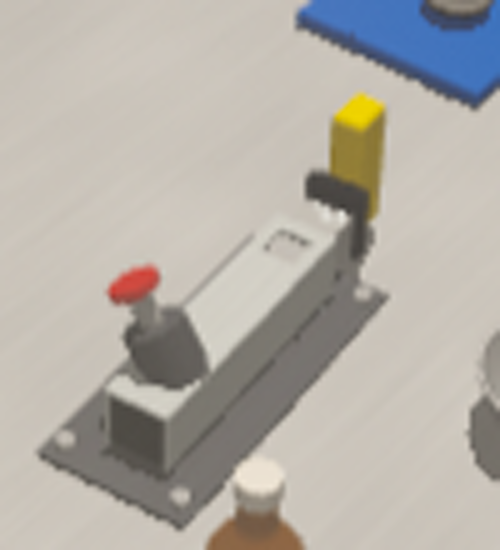

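View pics/b_boards_s.png

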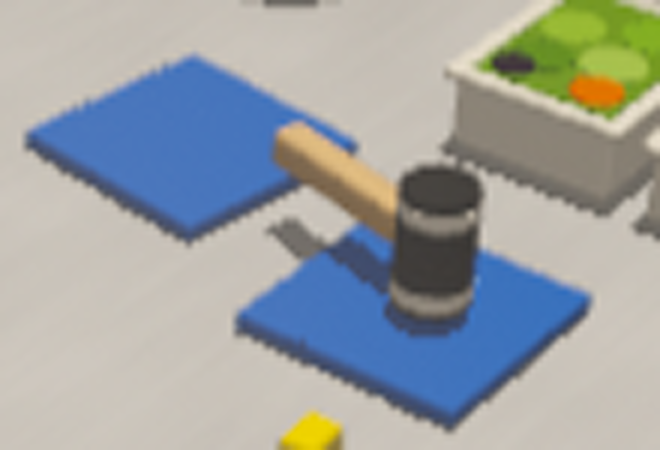

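```bash
python3 - <<'E'
from h import *
p=read_camera("top");s=read_camera("scene")
def T(x,y,f,ox,oy,z,q=p): return ray(q,((x+.5)/f+ox-.5,(y+.5)/f+oy-.5),z)
r=lambda x,y,z:T(x,y,6,280,140,z)
foot=[r(175,115,.005),r(590,88,.005),r(607,265,.005),r(185,297,.005)]
tube=[r(210,150,.053),r(560,125,.053),r(566,205,.053),r(216,228,.053)]
for n,c in(("foot",foot),("tube",tube)):
    c=np.array(c)[:,:2];yax=(c[0]+c[3]-c[1]-c[2]);print(n,c.mean(0).round(4),np.linalg.norm(yax)/2,np.linalg.norm(c[0]+c[1]-c[2]-c[3])/2,"y ang",np.degrees(np.arctan2(yax[1],yax[0])))
print("gripTop",np.mean([r(70,157,.112),r(135,157,.112),r(133,198,.112),r(75,200,.112)],0))
print("cap approx z.12",r(507,205,.12))
b=lambda x,y,z:T(x,y,4,150,165,z)
h=b(260,120,.105);e=b(212,299,.074);print("head",h,"hend",e,np.linalg.norm((h-e)[:2]),"handle dir",np.degrees(np.arctan2(*(e-h)[[1,0]])))
B=np.array([b(195,43,.015),b(388,48,.015),b(380,240,.015),b(185,235,.015)]);print("board",B.mean(0).round(4),np.linalg.norm(B[0]-B[1]),np.linalg.norm(B[1]-B[2]))
# stereo
so=lambda x,y,f,ox,oy:((x+.5)/f+ox-.5,(y+.5)/f+oy-.5)
print("cap tri",tri([p,s],[so(507,205,6,280,140),so(134,284,5,280,180)]))
print("grip top tri",tri([p,s],[so(103,178,6,280,140),so(358,112,5,280,180)]))
print("head top tri",tri([p,s],[so(260,120,4,150,165),so(440,190,6,300,130)]))
for l in["salad_box","sauce","steel_bowl"]:
    print(l,[ray(p,m["pixel"],.03).round(3) for m in masks_of(l,p)[:2]])
E
```

```text
foot [ 0.5686 -0.0817] 0.24739592814134595 0.10743358427172911 y ang 94.93051038791108
tube [ 0.568  -0.0773] 0.2012780351991467 0.04603566554922149 y ang 94.82974648682685
gripTop [0.5541409 0.0844491 0.112    ]
cap approx z.12 [ 0.54089478 -0.1377626   0.12      ]
head [0.4665155  0.35374854 0.105     ] hend [0.32030814 0.3935782  0.074     ] 0.15153544795535936 handle dir 164.76132346225359
board [0.4602 0.3465 0.015 ] 0.1682469316028007 0.16798288870508546
cap tri [ 0.54381921 -0.1383266   0.10834983]
grip top tri [0.55446148 0.08483919 0.11188219]
head top tri [0.46720806 0.35436566 0.10397094]
salad_box []
sauce [array([ 0.728, -0.266,  0.03 ])]
steel_bowl [array([0.778, 0.027, 0.03 ]), array([ 0.569, -0.073,  0.03 ])]
```

```bash
python3 -m crank '[[1,-0.82,0,0,1],[1,-0.82,0,0,1],[1,-0.82,0,0,1],[1,-0.82,0,0,1],[1,-0.82,0,0,1],[1,-0.82,0,0,1],[1,-0.82,0,0,1],[1,-0.82,0,0,1]]'; python3 -m crank '[[1,-0.82,0,0,1],[1,-0.82,0,0,1],[1,-0.82,0,0,1],[1,-0.82,0,0,1],[1,-0.82,0,0,1],[1,-0.82,0,0,1],[1,-0.82,0,0,1],[1,-0.82,0,0,1]]'; cat >> h.py <<'E'
def go(target,ang_y=None):
    o=get_obs();R=np.array(o["tool_rot"]);d=R.T@(np.array(target)-o["ee_pos"]);a=np.degrees(np.arctan2(R[1,1],R[0,1]))
    print("t",round(o["t"],2),"pos",np.round(o["ee_pos"],4),"tooly ang",round(a,2),"tilt",np.round(R[:,2],3),"F",np.round(o["contact_force"],1),"w",round(o["grip_width"],4),"q",np.round(o["qpos"],0))
    print("shares",(d/.25).round(3),"yaw share", None if ang_y is None else round(-(((ang_y-a+180)%360)-180)/90,3))
E
python3 -c "
from h import *
go([.554,.0845,.15],-85.1)"
```

```text
t: 2.7
ee_pos: [0.3462, -0.2479, 0.2188]
tool_rot: [[0.949, 0.315, 0.0], [0.315, -0.949, 0.0], [0.0, 0.0, -1.0]]
contact_force: [0.0, -0.7, -0.4]
grip_width: 0.093
t: 3.5
ee_pos: [0.5202, 0.0268, 0.2186]
tool_rot: [[0.948, 0.317, 0.001], [0.317, -0.948, 0.0], [0.001, 0.0, -1.0]]
contact_force: [-0.6, -0.0, -0.4]
grip_width: 0.0932
t 3.5 pos [0.5202 0.0268 0.2186] tooly ang -71.51 tilt [ 0.001  0.    -1.   ] F [-0.6 -0.  -0.4] w 0.0932 q [-2. 17. 99.  0. 64. 69.]
shares [ 0.201 -0.176  0.275] yaw share 0.151
```

```bash
python3 -m crank '[[0.2,-0.176,0.2,0.15,1],[0.2,-0.176,0.2,0.15,1],[0.2,-0.176,0.2,0.15,1],[0.2,-0.176,0.3,0.15,1],[0.2,-0.176,0.45,0.15,1],[0.2,-0.176,0.58,0.15,1],[0.2,-0.176,0.58,0.15,1]]';python3 - <<'E'
from h import *
go([.554,.0845,.071],-85.1)
p=read_camera("wrist");cv2.imwrite("pics/c.png",p["img"][:,:,::-1])
E
```

```text
t: 4.2
ee_pos: [0.5514, 0.0825, 0.0709]
tool_rot: [[0.996, 0.087, -0.006], [0.087, -0.996, -0.0], [-0.006, -0.0, -1.0]]
contact_force: [-0.3, -0.3, 0.2]
grip_width: 0.0928
t 4.2 pos [0.5514 0.0825 0.0709] tooly ang -85.01 tilt [-0.006 -0.    -1.   ] F [-0.3 -0.3  0.2] w 0.0928 q [  4.  32. 100.  -0.  48.  89.]
shares [ 0.011 -0.007 -0.001] yaw share 0.001
```

View pics/c.png

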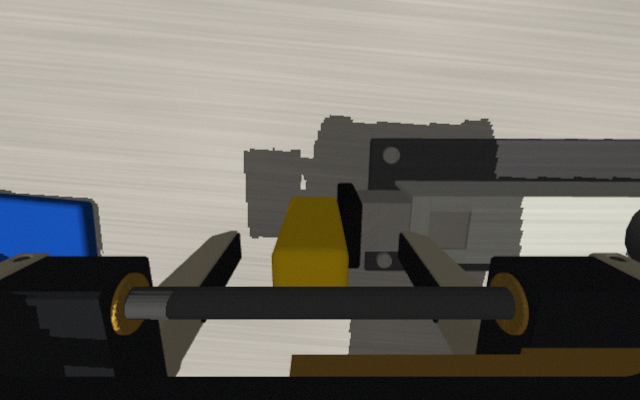

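```bash
python3 -m crank '[[0.01,0,0,0,-1],[0.01,0,0,0,-1],[0.01,0,0,0,-1],[0.01,0,0,0,-1],[0.01,0,0,0,-1],[0.01,0,0,0,-1]]' 40;  python3 -m crank '[[0,-0.04,0,0,-1],[0,-0.1,0,0,-1],[0,-0.16,0,0,-1],[0,-0.22,0,0,-1],[0,-0.28,0,0,-1],[0,-0.3,0,0,-1],[0,-0.31,0,0,-1],[0,-0.31,0,0,-1]]'; python3 -c "
from h import *
go([.547,.166,.071],-85.1)"
```

```text
t: 4.85
ee_pos: [0.5554, 0.0832, 0.0734]
tool_rot: [[0.996, 0.087, -0.002], [0.087, -0.996, -0.0], [-0.002, 0.0, -1.0]]
contact_force: [-0.4, -0.2, 0.4]
grip_width: 0.0497
t: 5.65
ee_pos: [0.5489, 0.1618, 0.0735]
tool_rot: [[0.996, 0.087, -0.001], [0.087, -0.996, 0.002], [-0.001, -0.002, -1.0]]
contact_force: [3.2, 15.9, -3.6]
grip_width: 0.0357
t 5.65 pos [0.5489 0.1618 0.0735] tooly ang -85.03 tilt [-0.001  0.002 -1.   ] F [ 3.2 15.9 -3.6] w 0.0357 q [12. 33. 98.  0. 49. 97.]
shares [-0.006 -0.018  0.01 ] yaw share 0.001
```

```bash
python3 - <<'E'
from h import *
p=read_camera("wrist");cv2.imwrite("pics/d.png",p["img"][:,:,::-1])
s=read_camera("scene");crop(s,270,170,390,290,5,"d_s.png");go([.547,.166,.071])
E
```

```text
t 5.75 pos [0.5488 0.1626 0.0735] tooly ang -85.04 tilt [-0.001  0.003 -1.   ] F [ 2.2 22.7 -4.9] w 0.0356 q [12. 33. 98.  0. 49. 97.]
shares [-0.006 -0.014  0.01 ] yaw share None
```

View pics/d.png

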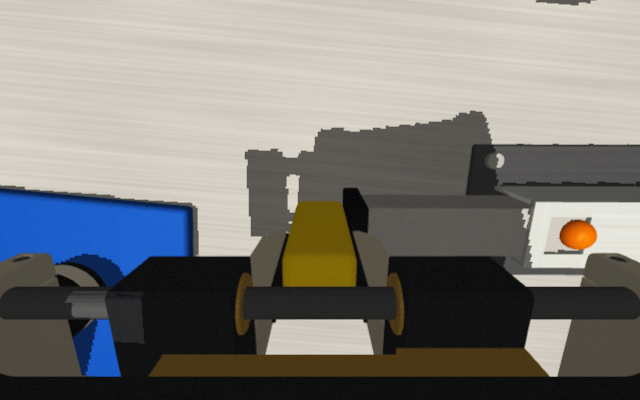

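View pics/d_s.png

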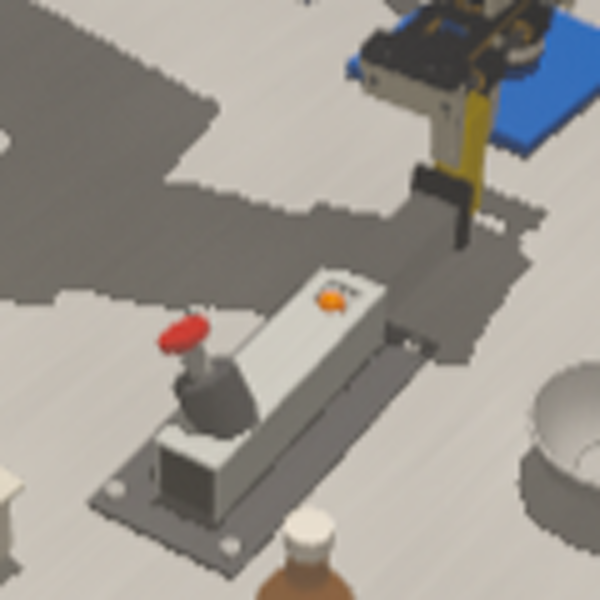

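Button clicked out: the orange dome shows at wrist (577,235) and in the scene crop. Releasing, then moving to the mallet.

```bash
python3 -m crank '[[0,0,0,0,1],[0,0,0,0,1],[0,0,0,0,1],[0,0,0,0,1],[0,0,-0.15,0,1],[0,0,-0.3,0,1],[0,0,-0.45,0,1],[0,0,-0.52,-0.05,1],[0,0,-0.52,-0.15,1],[0,0,-0.52,-0.25,1]]'; python3 - <<'E'
from h import *
go([.404,.371,.2],74.8)
s=read_camera("scene");crop(s,270,170,390,290,5,"e_s.png")
p=read_camera("top");crop(p,180,120,400,260,3,"e_t.png")
E
```

```text
t: 6.75
ee_pos: [0.5491, 0.162, 0.2043]
tool_rot: [[0.891, 0.454, 0.0], [0.454, -0.891, 0.004], [0.002, -0.003, -1.0]]
contact_force: [-0.0, -0.0, 0.3]
grip_width: 0.093
t 6.75 pos [0.5491 0.162  0.2043] tooly ang -63.02 tilt [ 0.     0.004 -1.   ] F [-0.  -0.   0.3] w 0.093 q [12. 23. 92.  0. 65. 75.]
shares [-0.138 -1.008  0.02 ] yaw share -1.531
```

View pics/e_s.png

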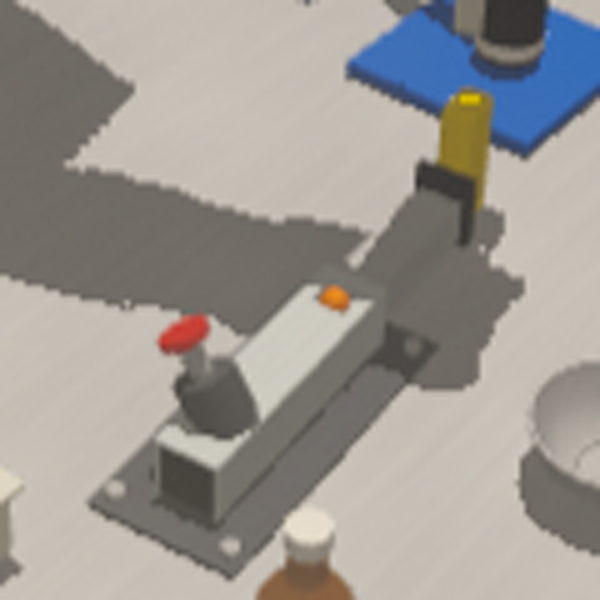

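View pics/e_t.png

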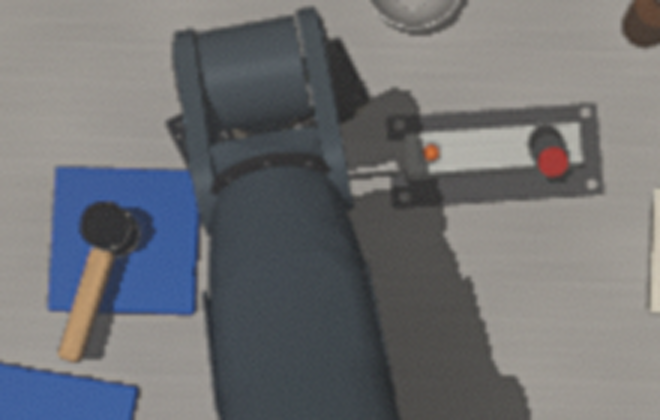

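```bash
python3 -m crank '[[-0.14,-1,0.02,-1,1],[-0.14,-1,0.02,-1,1],[-0.14,-1,0.02,-1,1],[-0.14,-1,0.02,-1,1],[-0.14,-1,0.02,-1,1],[-0.14,-1,0.02,-1,1],[-0.14,-1,0.02,-1,1],[-0.14,-1,0.02,-1,1],[-0.14,-1,0.02,-1,1],[-0.14,-1,0.02,-1,1]]' >/dev/null; python3 -m crank '[[0,0,0,-0.58,1],[0,0,0,-0.58,1],[0,0,0,-0.58,1],[0,0,0,-0.58,1],[0,0,0,-0.58,1],[0,0,0,-0.58,1],[0,0,0,-0.58,1]]'; python3 - <<'E'
from h import *
go([.404,.371,.1],74.8)
p=read_camera("wrist");cv2.imwrite("pics/f.png",p["img"][:,:,::-1])
E
```

```text
t: 8.55
ee_pos: [0.405, 0.3691, 0.1991]
tool_rot: [[-0.965, 0.263, -0.002], [0.263, 0.965, 0.003], [0.002, 0.002, -1.0]]
contact_force: [0.7, 0.3, -0.3]
grip_width: 0.0933
t 8.55 pos [0.405  0.3691 0.1991] tooly ang 74.75 tilt [-0.002  0.003 -1.   ] F [ 0.7  0.3 -0.3] w 0.0933 q [ 37.  21.  96.   0.  63. -37.]
shares [0.005 0.005 0.396] yaw share -0.001
```

View pics/f.png

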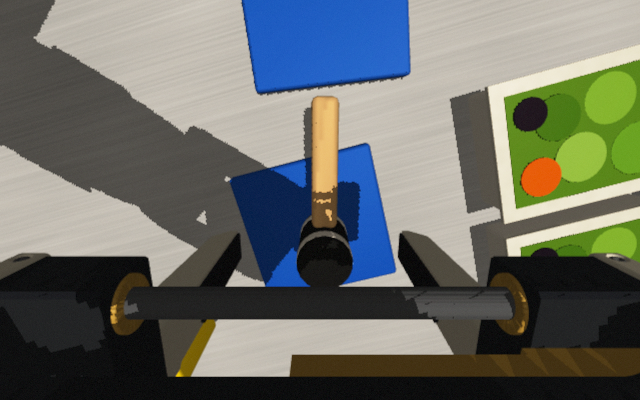

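```bash
python3 -m crank '[[0.005,0.005,0.2,0,1],[0.005,0.005,0.4,0,1],[0.005,0.005,0.55,0,1],[0.005,0.005,0.63,0,1],[0.005,0.005,0.63,0,1]]' ; python3 -m crank '[[0,0,0,0,-1],[0,0,0,0,-1],[0,0,0,0,-1],[0,0,0,0,-1],[0,0,0,0,-1],[0,0,0,0,-1],[0,0,0,0,-1],[0,0,0,0,-1]]' 4; python3 - <<'E'
from h import *
go([.404,.371,.041],74.8)
s=read_camera("scene");crop(s,300,110,420,210,6,"g_s.png")
E
```

```text
t: 9.1
ee_pos: [0.4025, 0.37, 0.0391]
tool_rot: [[-0.962, 0.272, -0.005], [0.272, 0.962, -0.0], [0.005, -0.002, -1.0]]
contact_force: [0.2, 0.1, 1.0]
grip_width: 0.0933
t: 9.9
ee_pos: [0.4026, 0.3701, 0.0391]
tool_rot: [[-0.962, 0.272, -0.005], [0.272, 0.962, -0.0], [0.005, -0.002, -1.0]]
contact_force: [-0.2, -0.3, 0.1]
grip_width: 0.0339
t 9.9 pos [0.4026 0.3701 0.0391] tooly ang 74.21 tilt [-0.005 -0.    -1.   ] F [-0.2 -0.3  0.1] w 0.0339 q [ 38.  34. 102.   0.  44. -37.]
shares [-0.005  0.005 -0.007] yaw share -0.007
```

View pics/g_s.png

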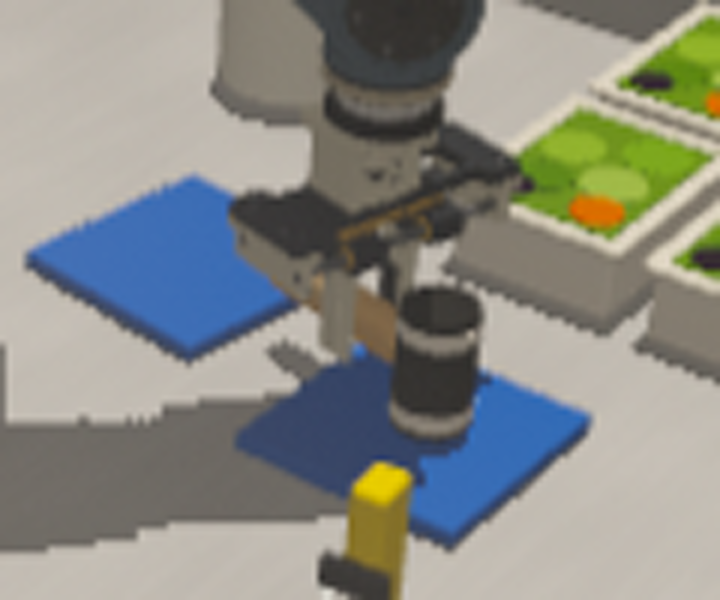

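```bash
python3 -m crank '[[0,0,0,0,-1],[0,0,0,0,-1],[0,0,0,0,-1],[0,0,0,0,-1]]' 4;python3 -m crank '[[-0.015,0,-0.03,0,-1],[-0.037,0,-0.061,0,-1],[-0.058,0,-0.09,0,-1],[-0.084,0,-0.115,0,-1],[-0.11,0,-0.137,0,-1],[-0.139,0,-0.16,0,-1],[-0.139,0,-0.16,0,-1],[-0.139,0,-0.16,0,-1]]'; python3 - <<'E'
from h import *
go([.404,.371,.041],74.8)
s=read_camera("scene");crop(s,300,110,420,210,6,"h_s.png")
s=read_camera("top");crop(s,150,160,260,260,6,"h_t.png")
p=read_camera("wrist");cv2.imwrite("pics/h_w.png",p["img"][:,:,::-1])
E
```

```text
t: 10.35
ee_pos: [0.4026, 0.3702, 0.0391]
tool_rot: [[-0.962, 0.272, -0.005], [0.272, 0.962, 0.0], [0.005, -0.001, -1.0]]
contact_force: [0.1, 1.0, 0.1]
grip_width: 0.0271
t: 11.15
ee_pos: [0.4365, 0.3607, 0.079]
tool_rot: [[-0.962, 0.272, -0.005], [0.272, 0.962, 0.0], [0.005, -0.001, -1.0]]
contact_force: [-0.3, -0.3, 0.6]
grip_width: 0.0259
t 11.15 pos [0.4365 0.3607 0.079 ] tooly ang 74.19 tilt [-0.005  0.    -1.   ] F [-0.3 -0.3  0.6] w 0.0259 q [ 35.  32.  98.   0.  50. -40.]
shares [0.135 0.004 0.153] yaw share -0.007
```

View pics/h_s.png

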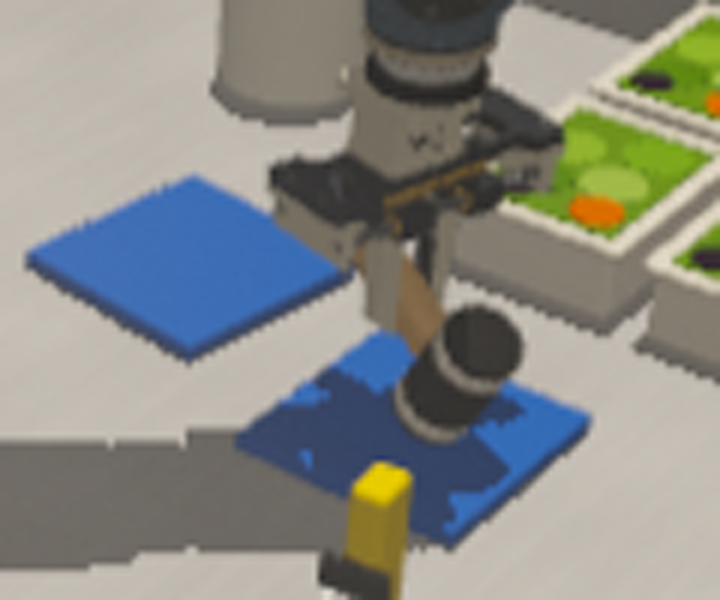

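View pics/h_w.png

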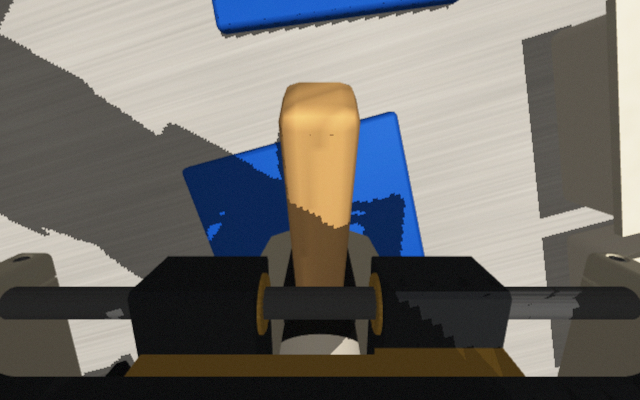

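```bash
python3 -m crank '[[0,0,0,0,-1],[0,0,0,0,-1],[0,0,-0.1,0,-1],[0,0,-0.3,0,-1],[0,0,-0.5,0,-1],[0,0,-0.7,0,-1],[0,0,-0.7,0.1,-1],[0,0,-0.7,0.2,-1]]' 60; python3 - <<'E'
from h import *
go([.557,-.14,.25],-85.1)
s=read_camera("scene");crop(s,300,90,420,190,6,"i_s.png")
E
```

```text
t: 12.1
ee_pos: [0.437, 0.361, 0.2548]
tool_rot: [[-0.836, 0.549, -0.004], [0.549, 0.836, 0.001], [0.004, -0.001, -1.0]]
contact_force: [-0.2, 0.4, -4.0]
grip_width: 0.0257
t 12.1 pos [0.437  0.361  0.2548] tooly ang 56.7 tilt [-0.004  0.001 -1.   ] F [-0.2  0.4 -4. ] w 0.0257 q [ 35.  20.  90.   0.  71. -22.]
shares [-1.501 -1.411  0.015] yaw share 1.576
```

View pics/i_s.png

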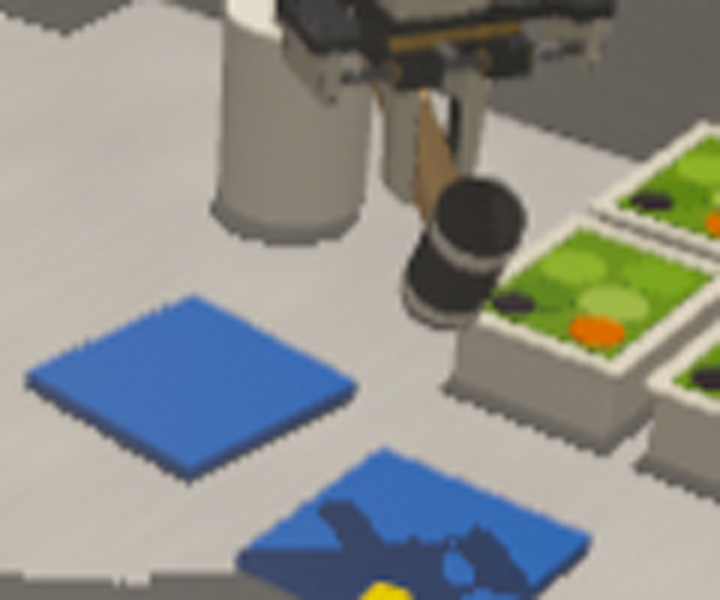

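```bash
python3 -m crank '[[-0.9,-0.8,0,0.9,-1],[-0.9,-0.8,0,0.9,-1],[-0.9,-0.8,0,0.9,-1],[-0.9,-0.8,0,0.9,-1],[-0.9,-0.8,0,0.9,-1],[-0.9,-0.8,0,0.9,-1],[-0.9,-0.8,0,0.9,-1],[-0.9,-0.8,0,0.9,-1],[-0.9,-0.8,0,0.9,-1],[-0.9,-0.8,0,0.9,-1]]'; python3 - <<'E'
from h import *
go([.557,-.14,.25],-85.1)
E
```

```text
t: 13.15
ee_pos: [0.5116, 0.0691, 0.2526]
tool_rot: [[0.423, 0.906, -0.008], [0.906, -0.423, -0.0], [-0.003, -0.007, -1.0]]
contact_force: [0.7, -0.5, -3.0]
grip_width: 0.0257
t 13.15 pos [0.5116 0.0691 0.2526] tooly ang -25.02 tilt [-0.008 -0.    -1.   ] F [ 0.7 -0.5 -3. ] w 0.0257 q [ 3. 15. 97.  0. 69. 28.]
shares [-0.681  0.518  0.009] yaw share 0.668
```

```bash
python3 -m crank '[[-0.68,0.52,0.01,0.67,-1],[-0.68,0.52,0.01,0.67,-1],[-0.68,0.52,0.01,0.67,-1],[-0.68,0.52,0.01,0.67,-1],[-0.68,0.52,0.01,0.67,-1],[-0.68,0.52,0.01,0.67,-1],[-0.68,0.52,0.01,0.67,-1],[-0.68,0.52,0.01,0.67,-1],[-0.68,0.52,0.01,0.67,-1]]'; python3 - <<'E'
from h import *
go([.557,-.14,.193],-85.1)
s=read_camera("scene");crop(s,240,150,380,290,5,"j_s.png")
p=read_camera("wrist");cv2.imwrite("pics/j_w.png",p["img"][:,:,::-1])
E
```

```text
t: 14.05
ee_pos: [0.5573, -0.1397, 0.2493]
tool_rot: [[0.996, 0.088, -0.008], [0.088, -0.996, 0.0], [-0.008, -0.001, -1.0]]
contact_force: [0.5, -0.8, -3.4]
grip_width: 0.0257
t 14.05 pos [ 0.5573 -0.1397  0.2493] tooly ang -84.97 tilt [-0.008  0.    -1.   ] F [ 0.5 -0.8 -3.4] w 0.0257 q [-19.  21.  88.  -0.  71.  66.]
shares [0.001 0.001 0.225] yaw share 0.001
```

View pics/j_s.png

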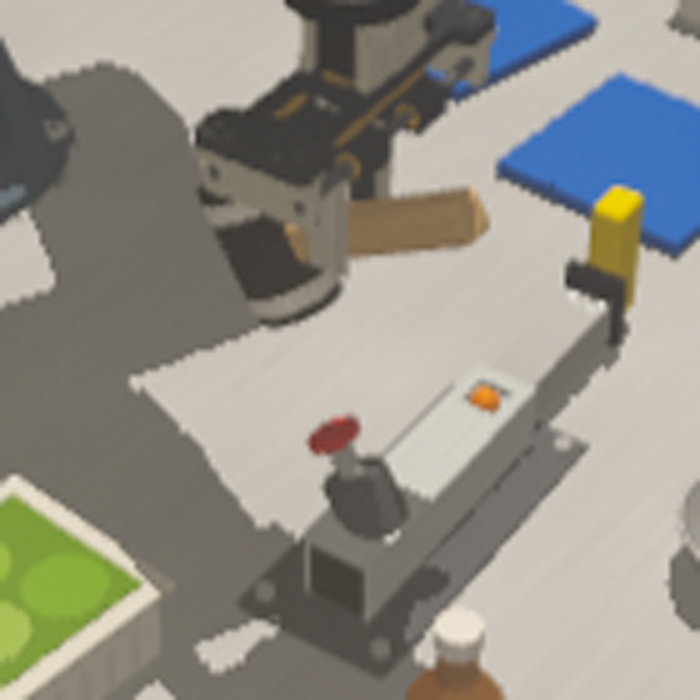

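View pics/j_w.png

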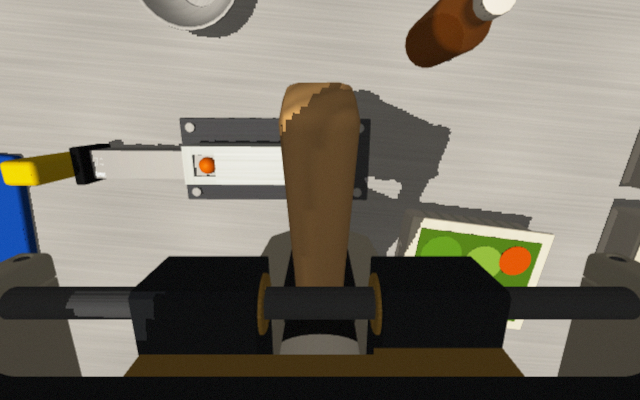

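```bash
cat >> h.py <<'E'
def model(th,gx,gz=45.,head=180.):
    """mallet points in world; grip at mallet (-gx,0,gz) mm; horizontal mallet-x dir = -tool x"""
    o=get_obs();R=np.array(o["tool_rot"]);G=np.array(o["ee_pos"])-R[:,2]*.019
    m=-R[:,0];m[2]=0;m/=np.linalg.norm(m);Z=np.array([0,0,1.]);t=np.radians(th)
    X=m*np.cos(t)-Z*np.sin(t);Zm=m*np.sin(t)+Z*np.cos(t);Y=np.cross(Zm,X)
    O=G-(X*-gx+Zm*gz)/1000
    return O,X,Y,Zm
def pts(O,X,Y,Z):
    f=lambda x,y,z:O+(x*X+y*Y+z*Z)/1000
    a=np.linspace(0,2*np.pi,40)
    c=[[f(27*np.cos(b),27*np.sin(b),z) for b in a] for z in(0,90)]
    h=[f(-154,s*13,45+u*14) for s,u in((1,1),(1,-1),(-1,-1),(-1,1),(1,1))]
    e=[[f(-27,s*13,45+u*14),f(-154,s*13,45+u*14)] for s in(1,-1) for u in(1,-1)]
    return c+[h]+e
def overlay(p,th,gx,x0,y0,x1,y1,f,name):
    im=cv2.resize(p["img"][y0:y1,x0:x1,::-1],None,fx=f,fy=f,interpolation=cv2.INTER_CUBIC)
    for L in pts(*model(th,gx)):
        q=np.array([(proj(p,P)-[x0,y0]+.5)*f for P in L]);cv2.polylines(im,[np.round(q).astype(int)],False,(255,0,255),1)
    cv2.imwrite("pics/"+name,im)
E
python3 - <<'E'
from h import *
s=read_camera("scene")
overlay(s,30,65,270,160,350,230,5,"k30.png");overlay(s,24,65,270,160,350,230,5,"k24.png")
a=np.vstack([cv2.imread("pics/k30.png"),cv2.imread("pics/k24.png")])
a=np.hstack([cv2.imread("pics/k30.png"),cv2.imread("pics/k24.png")]);cv2.imwrite("pics/k.png",a)
E
```

```text
(no output)
```

View pics/k.png

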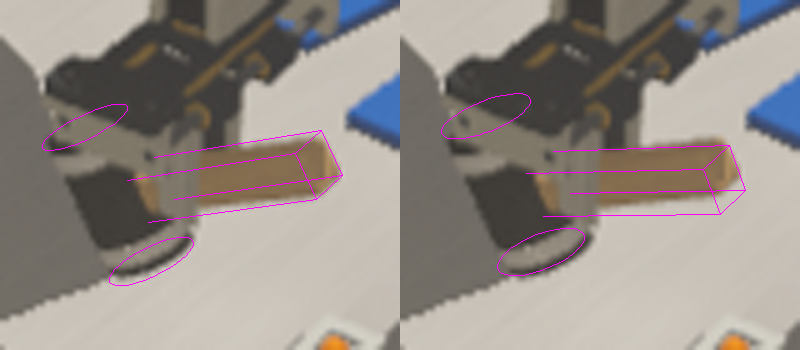

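```bash
python3 -m crank '[[0,0,0.12,0,-1],[0,0,0.225,0,-1],[0,0,0.225,0,-1],[0,0,0.225,0,-1]]'; python3 - <<'E'
from h import *
go([.557,-.14,.193],-85.1)
s=read_camera("scene");overlay(s,28,65,260,165,350,265,6,"l_s.png")
p=read_camera("wrist");t=read_camera("top");overlay(t,28,65,270,120,400,210,6,"l_t.png")
E
```

```text
t: 14.6
ee_pos: [0.5572, -0.1397, 0.194]
tool_rot: [[0.996, 0.087, -0.008], [0.087, -0.996, 0.0], [-0.008, -0.001, -1.0]]
contact_force: [-0.1, -0.0, -2.9]
grip_width: 0.0255
t 14.6 pos [ 0.5572 -0.1397  0.194 ] tooly ang -85.02 tilt [-0.008  0.    -1.   ] F [-0.1 -0.  -2.9] w 0.0255 q [-19.  24.  92.  -0.  64.  66.]
shares [-0.001  0.001  0.004] yaw share 0.001
```

View pics/l_s.png

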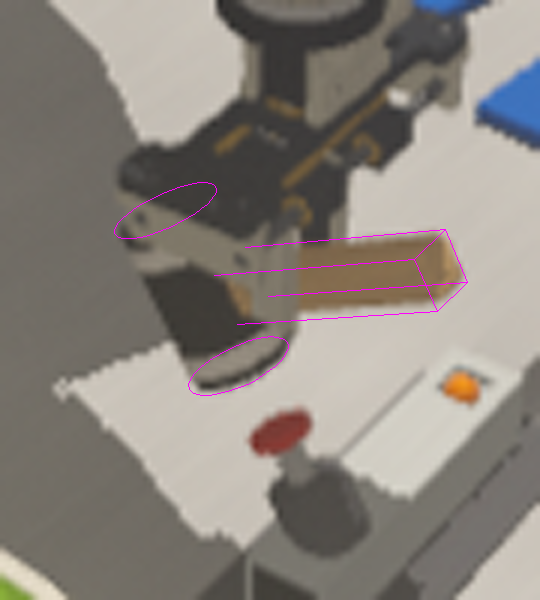

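View pics/l_t.png

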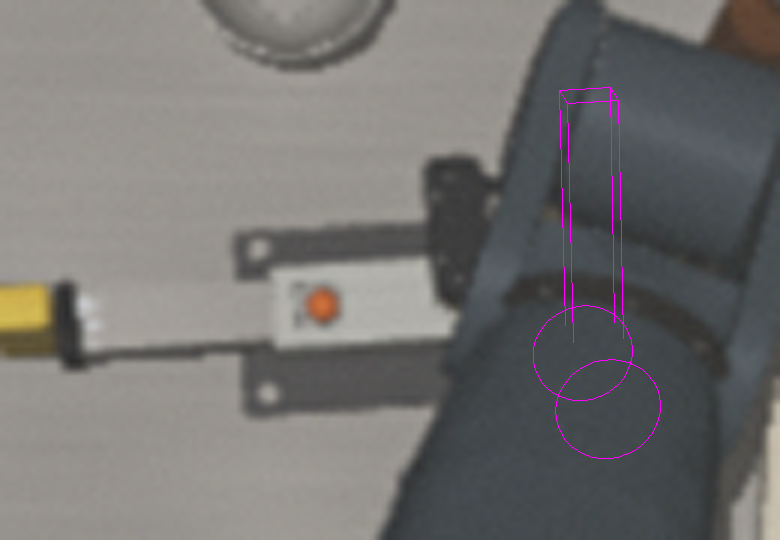

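```bash
python3 - <<'E'
from h import *
s=read_camera("scene");O,X,Y,Z=model(28,65)
C=np.array([.5432,-.140,.106]);f=lambda P:((proj(s,P)-[260,165]+.5)*6).round(0)
u=np.array([-.5*.996,-.5*.085,.866])
print("face",O,f(O),"face-40u",O-.04*u,f(O-.04*u),"C",f(C),"seen cap ~(281,432)"); w=C-O; print("along",w@u,"lateral restx",w@np.array([.866*.996,.866*.085,.5]),"y",w@np.array([-.085,.996,0]))
E
```

```text
face [ 0.52159448 -0.14299096  0.14355711] [238. 365.] face-40u [ 0.54151448 -0.14129096  0.10891711] [271. 432.] C [276. 436.] seen cap ~(281,432)
along -0.04341112551738514 lateral restx 7.715119652395089e-05 y 0.001142523655600437
```

```bash
python3 -m crank '[[0.03,0,0.052,0,-1],[0.12,0,0.208,0,-1],[0.124,0,0.215,0,-1],[0.04,0,0.069,0,-1],[0,0,0,0,-1],[0,0,0,0,-1]]'; python3 - <<'E'
from h import *
go([.557,-.14,.193],-85.1)
s=read_camera("scene");overlay(s,28,65,260,165,350,265,6,"m_s.png")
E
```

```text
t: 15.4
ee_pos: [0.5584, -0.1403, 0.1968]
tool_rot: [[0.996, 0.086, -0.002], [0.086, -0.996, -0.002], [-0.002, 0.002, -1.0]]
contact_force: [0.5, 0.4, -3.6]
grip_width: 0.0258
t 15.4 pos [ 0.5584 -0.1403  0.1968] tooly ang -85.08 tilt [-0.002 -0.002 -1.   ] F [ 0.5  0.4 -3.6] w 0.0258 q [-19.  24.  92.  -0.  64.  66.]
shares [-0.006 -0.002  0.015] yaw share 0.0
```

View pics/m_s.png

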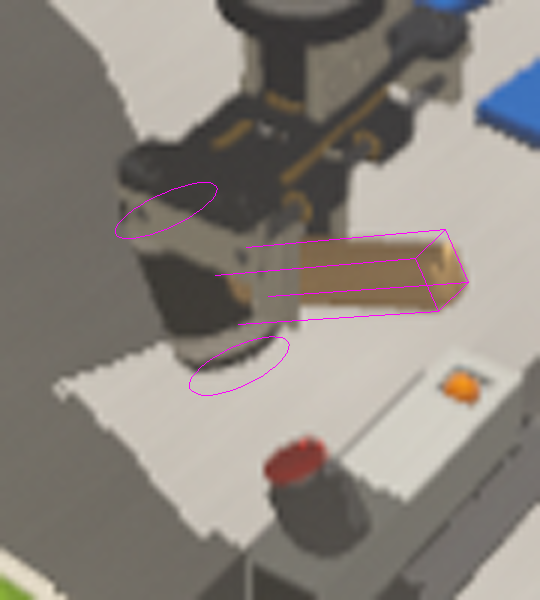

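```bash
python3 - <<'E'
from h import *
s=read_camera("scene");overlay(s,22,65,270,170,350,260,5,"n1.png");crop(s,295,228,335,268,11,"n2.png")
a=cv2.imread("pics/n1.png");b=cv2.imread("pics/n2.png");h=max(a.shape[0],b.shape[0]);P=lambda i:np.pad(i,((0,h-i.shape[0]),(0,0),(0,0)))
cv2.imwrite("pics/n.png",np.hstack([P(a)[:,:360],P(b)]))
E
```

```text
(no output)
```

View pics/n.png

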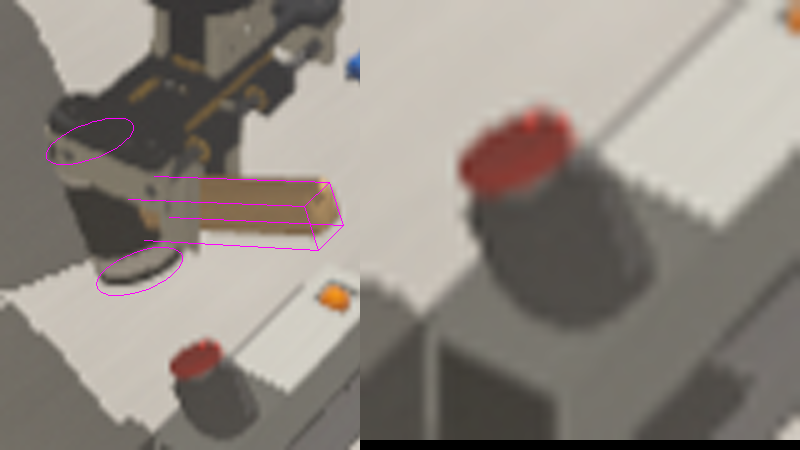

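```bash
python3 - <<'E'
from h import *
O,X,Y,Z=model(22.5,65,46)
u=np.array([-.5*.996,-.5*.085,.866]);C=np.array([.5432,-.140,.106])-.017*u
w=C-O; print("along",w@u,"lat x",w@np.array([.866*.996,.866*.085,.5]),"y",w@np.array([-.085,.996,0]))
E
```

```text
along -0.06528026382634548 lat x 0.003945932318504881 y 0.001119835862459483
```

```bash
python3 -m crank '[[0.05,0,0.087,0,-1],[0.14,0,0.242,0,-1],[0.15,0,0.26,0,-1],[0.04,0,0.069,0,-1],[0,0,0,0,-1],[0,0,0,0,-1]]'; python3 - <<'E'
from h import *
go([.557,-.14,.193],-85.1)
s=read_camera("scene");overlay(s,19,65,270,170,350,260,5,"n1.png");crop(s,295,228,335,268,11,"n2.png")
a=cv2.imread("pics/n1.png");b=cv2.imread("pics/n2.png");h=max(a.shape[0],b.shape[0]);P=lambda i:np.pad(i,((0,h-i.shape[0]),(0,0),(0,0)))
cv2.imwrite("pics/o.png",np.hstack([P(a)[:,:360],P(b)]))
E
```

```text
t: 16.1
ee_pos: [0.5586, -0.1401, 0.1956]
tool_rot: [[0.996, 0.086, -0.003], [0.086, -0.996, -0.002], [-0.003, 0.001, -1.0]]
contact_force: [0.6, -0.1, -3.5]
grip_width: 0.0255
t 16.1 pos [ 0.5586 -0.1401  0.1956] tooly ang -85.09 tilt [-0.003 -0.002 -1.   ] F [ 0.6 -0.1 -3.5] w 0.0255 q [-19.  24.  92.  -0.  64.  67.]
shares [-0.006 -0.001  0.01 ] yaw share 0.0
```

View pics/o.png

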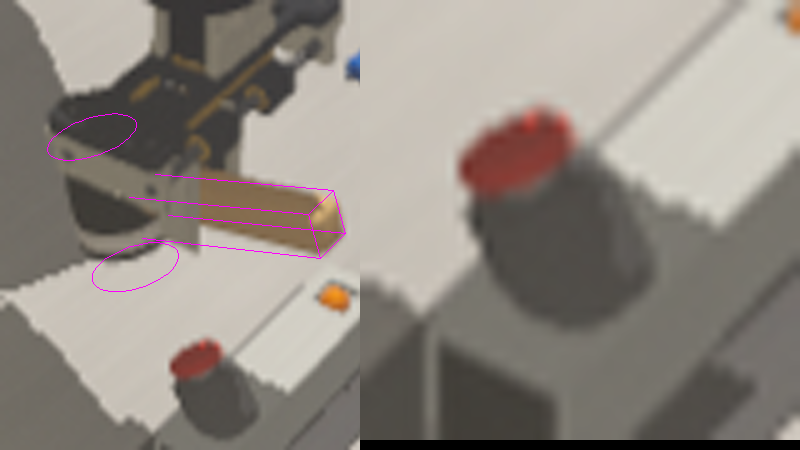

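Cap position unchanged after the second blow, so the pin was already home, having moved about 17 mm. The mallet pivoted some in the grip. Next: carry it back to board A.

```bash
python3 -m crank '[[0,0,-0.15,0,-1],[0,-0.1,-0.2,0,-1],[0,-1,-0.2,0,-1],[0,-1,-0.2,0,-1],[0,-1,-0.2,0,-1],[0,-1,-0.2,0,-1],[0,-1,-0.2,0,-1],[0,-1,-0.2,0,-1],[0,-1,-0.2,0,-1]]';python3 - <<'E'
from h import *
go([.525,.352,.2],-85.1)
E
```

```text
t: 17.05
ee_pos: [0.5373, 0.1096, 0.2419]
tool_rot: [[0.996, 0.087, -0.007], [0.087, -0.996, -0.001], [-0.007, 0.001, -1.0]]
contact_force: [0.2, 0.1, -4.2]
grip_width: 0.0254
t 17.05 pos [0.5373 0.1096 0.2419] tooly ang -85.01 tilt [-0.007 -0.001 -1.   ] F [ 0.2  0.1 -4.2] w 0.0254 q [ 7. 19. 93. -0. 69. 92.]
shares [ 0.037 -0.97   0.167] yaw share 0.001
```

```bash
python3 -m crank '[[-0.02,-0.97,0.1,0,-1],[-0.02,-0.97,0.17,0,-1],[-0.02,-0.97,0.17,0,-1],[-0.02,-0.97,0.17,0,-1],[-0.02,-0.97,0.3,0,-1],[-0.02,-0.97,0.4,0,-1],[-0.02,-0.97,0.45,0,-1],[-0.02,-0.97,0.45,0,-1]]';python3 - <<'E'
from h import *
go([.51,.352,.08],-85.1)
s=read_camera("scene")
for i,th in enumerate((12,18)): overlay(s,th,65,345,110,435,210,4,f"q{i}.png")
cv2.imwrite("pics/q.png",np.hstack([cv2.imread("pics/q0.png"),cv2.imread("pics/q1.png")]))
E
```

```text
t: 17.85
ee_pos: [0.5102, 0.3488, 0.127]
tool_rot: [[0.996, 0.086, -0.01], [0.086, -0.996, -0.004], [-0.01, 0.003, -1.0]]
contact_force: [0.0, -0.5, -3.1]
grip_width: 0.0259
t 17.85 pos [0.5102 0.3488 0.127 ] tooly ang -85.07 tilt [-0.01  -0.004 -1.   ] F [ 0.  -0.5 -3.1] w 0.0259 q [ 30.  33.  88.   0.  59. 115.]
shares [ 0.002 -0.013  0.188] yaw share 0.0
```

View pics/q.png

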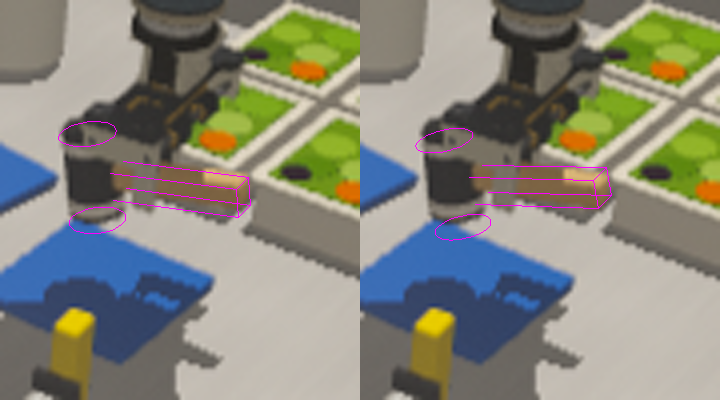

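```bash
python3 -m crank '[[0,0,0.15,0,-1],[0,0,0.24,0,-1],[0,0,0.26,0,-1],[0,0,0.27,0,-1],[0,0,0.28,0,-1],[0,0,0.28,0,-1]]';python3 - <<'E'
from h import *
go([.51,.352,.05],-85.1)
s=read_camera("scene")
for i,th in enumerate((5,10)): overlay(s,th,65,345,110,435,210,4,f"q{i}.png")
cv2.imwrite("pics/r.png",np.hstack([cv2.imread("pics/q0.png"),cv2.imread("pics/q1.png")]))
E
```

```text
t: 18.5
ee_pos: [0.5113, 0.3492, 0.0603]
tool_rot: [[0.996, 0.085, -0.006], [0.085, -0.996, -0.001], [-0.006, 0.001, -1.0]]
contact_force: [-0.6, -0.3, -2.9]
grip_width: 0.0256
t 18.5 pos [0.5113 0.3492 0.0603] tooly ang -85.11 tilt [-0.006 -0.001 -1.   ] F [-0.6 -0.3 -2.9] w 0.0256 q [ 30.  38.  90.   0.  52. 115.]
shares [-0.004 -0.012  0.041] yaw share -0.0
```

View pics/r.png

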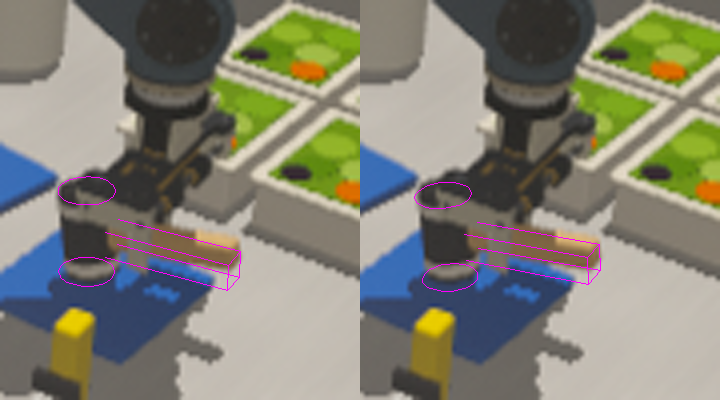

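```bash
python3 -m crank '[[0,0,0.015,0,-1],[0,0,0.025,0,-1],[0,0,0.025,0,-1]]';python3 -m crank '[[0,0,0.01,0,-1],[0,0,0.015,0,-1],[0,0,0.015,0,-1]]'
```

```text
t: 18.85
ee_pos: [0.511, 0.3491, 0.0536]
tool_rot: [[0.996, 0.085, -0.006], [0.085, -0.996, -0.002], [-0.007, 0.001, -1.0]]
contact_force: [-0.6, -0.7, -3.5]
grip_width: 0.0259
t: 19.15
ee_pos: [0.5109, 0.3491, 0.0497]
tool_rot: [[0.996, 0.085, -0.007], [0.085, -0.996, -0.002], [-0.007, 0.001, -1.0]]
contact_force: [0.9, 0.1, -3.1]
grip_width: 0.0257
```

```bash
python3 -m crank '[[0,0,0.01,0,-1],[0,0,0.015,0,-1],[0,0,0.015,0,-1]]';python3 - <<'E'
from h import *
s=read_camera("scene");overlay(s,5,65,345,110,435,210,6,"s.png")
E
```

```text
t: 19.45
ee_pos: [0.5123, 0.3496, 0.0475]
tool_rot: [[0.996, 0.085, -0.004], [0.085, -0.996, -0.0], [-0.004, 0.0, -1.0]]
contact_force: [2.0, -1.4, 7.9]
grip_width: 0.0255
```

View pics/s.png

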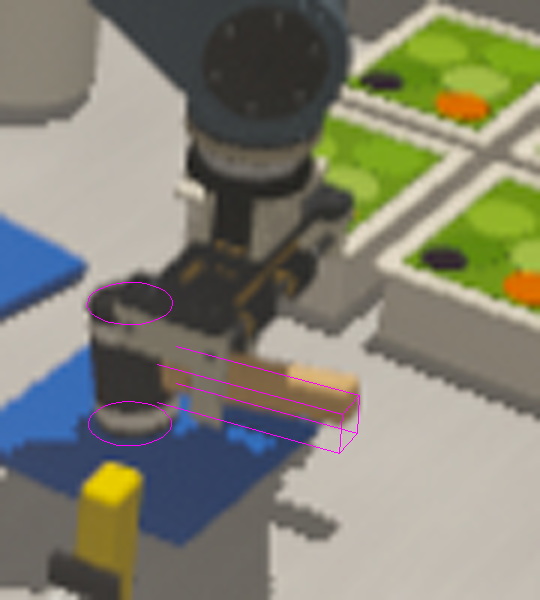

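```bash
python3 -m crank '[[0,0,0,0,-1],[0,0,0,0,-1],[0.006,0,0.01,0,-1],[0.012,0,0.02,0,-1],[0.016,0,0.028,0,-1],[0.016,0,0.028,0,-1],[0.016,0,0.028,0,-1]]' 3;python3 - <<'E'
from h import *
go([.51,.352,.05],-85.1)
s=read_camera("scene");overlay(s,0,65,345,110,435,210,6,"u.png")
E
```

```text
t: 20.2
ee_pos: [0.5161, 0.3498, 0.0402]
tool_rot: [[0.996, 0.085, -0.004], [0.085, -0.996, -0.001], [-0.004, 0.0, -1.0]]
contact_force: [0.6, -0.5, -1.4]
grip_width: 0.0264
t 20.2 pos [0.5161 0.3498 0.0402] tooly ang -85.1 tilt [-0.004 -0.001 -1.   ] F [ 0.6 -0.5 -1.4] w 0.0264 q [ 30.  40.  90.   0.  50. 115.]
shares [-0.024 -0.011 -0.039] yaw share 0.0
```

View pics/u.png

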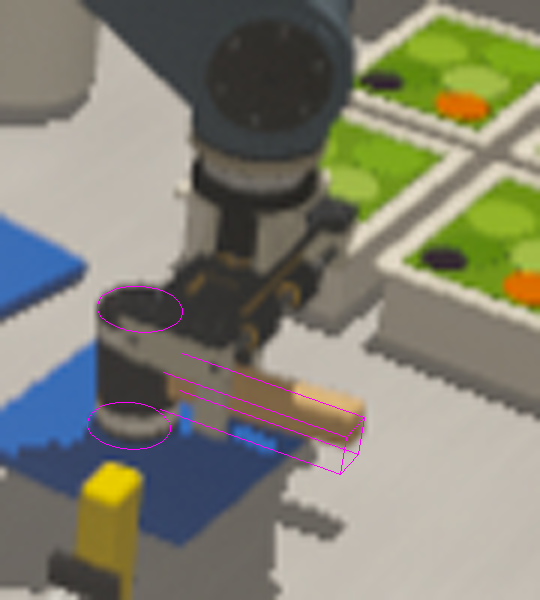

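```bash
python3 -m crank '[[0.003,0,0.01,0,-1],[0.006,0,0.02,0,-1],[0.008,0,0.024,0,-1],[0.008,0,0.024,0,-1]]' 3;python3 - <<'E'
from h import *
go([.51,.352,.05],-85.1)
s=read_camera("scene");overlay(s,0,65,345,110,435,210,6,"v.png")
E
```

```text
t: 20.65
ee_pos: [0.5179, 0.35, 0.034]
tool_rot: [[0.996, 0.085, -0.004], [0.085, -0.996, -0.001], [-0.005, 0.0, -1.0]]
contact_force: [0.1, 1.5, -1.4]
grip_width: 0.026
t 20.65 pos [0.5179 0.35   0.034 ] tooly ang -85.1 tilt [-0.004 -0.001 -1.   ] F [ 0.1  1.5 -1.4] w 0.026 q [ 30.  41.  90.   0.  50. 115.]
shares [-0.031 -0.011 -0.064] yaw share -0.0
```

View pics/v.png

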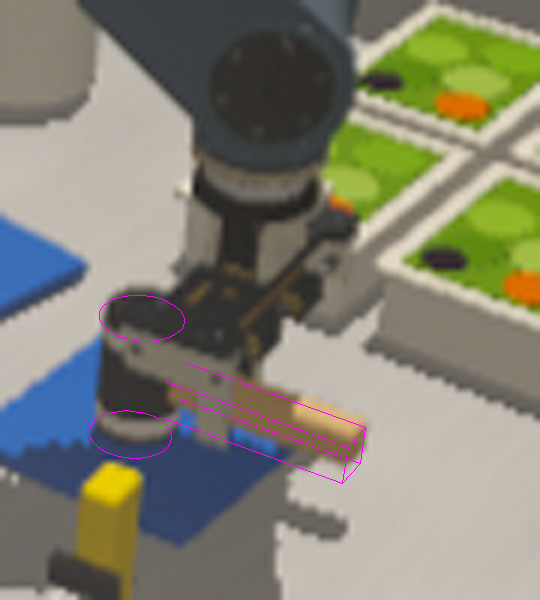

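```bash
python3 -m crank '[[0.002,0,0.01,0,-1],[0.003,0,0.016,0,-1],[0.003,0,0.016,0,-1]]' 3;python3 -m crank '[[0.002,0,0.01,0,-1],[0.003,0,0.016,0,-1],[0.003,0,0.016,0,-1]]' 3;python3 - <<'E'
from h import *
s=read_camera("scene");overlay(s,0,65,345,110,435,210,6,"w.png")
E
```

```text
t: 21.0
ee_pos: [0.519, 0.3501, 0.0302]
tool_rot: [[0.996, 0.085, -0.004], [0.085, -0.996, -0.0], [-0.004, 0.0, -1.0]]
contact_force: [2.2, 0.5, 2.3]
grip_width: 0.0261
t: 21.3
ee_pos: [0.5198, 0.3502, 0.026]
tool_rot: [[0.996, 0.085, -0.004], [0.085, -0.996, -0.0], [-0.004, 0.0, -1.0]]
contact_force: [2.6, -0.1, 1.9]
grip_width: 0.0256
```

View pics/w.png

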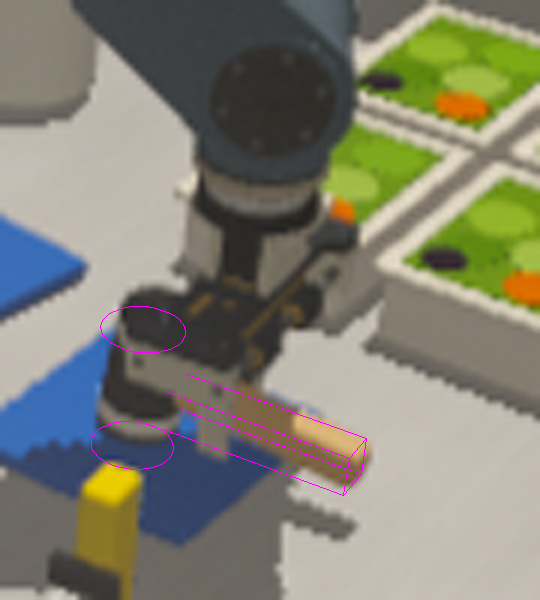

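```bash
python3 -m crank '[[-0.003,0,-0.01,0,-1],[-0.004,0,-0.022,0,-1],[-0.004,0,-0.022,0,-1],[-0.004,0,-0.022,0,-1]]' 3;python3 - <<'E'
from h import *
s=read_camera("scene");overlay(s,0,65,345,110,435,210,6,"x.png")
E
```

```text
t: 21.75
ee_pos: [0.5183, 0.35, 0.0313]
tool_rot: [[0.996, 0.085, -0.005], [0.085, -0.996, -0.001], [-0.005, 0.0, -1.0]]
contact_force: [-0.9, -0.3, -2.3]
grip_width: 0.026
```

View pics/x.png

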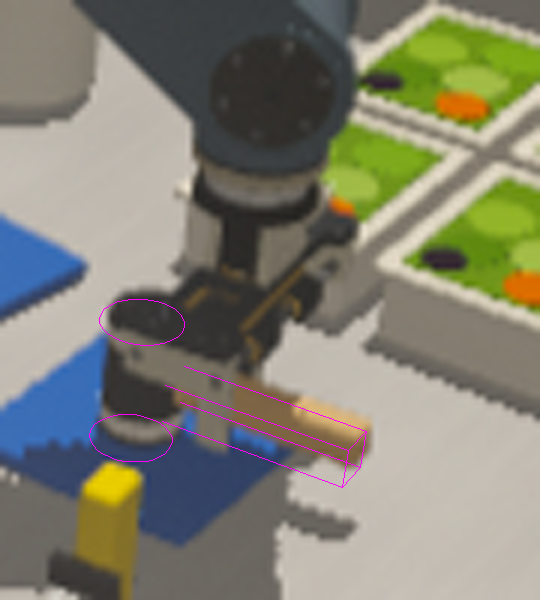

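```bash
python3 - <<'E'
from h import *
s=read_camera("scene");ims=[]
x0,y0,x1,y1,f=355,140,412,190,7
for th in(0,-4):
    im=cv2.resize(s["img"][y0:y1,x0:x1,::-1],None,fx=f,fy=f,interpolation=cv2.INTER_CUBIC)
    for L in pts(*model(th,64,35.3+ (4.5 if th else 0)*-0)):
        q=np.array([(proj(s,P)-[x0,y0]+.5)*f for P in L]);cv2.polylines(im,[np.round(q).astype(int)],False,(255,0,255),1)
    ims.append(im)
cv2.imwrite("pics/y.png",np.hstack(ims))
E
```

```text
(no output)
```

View pics/y.png

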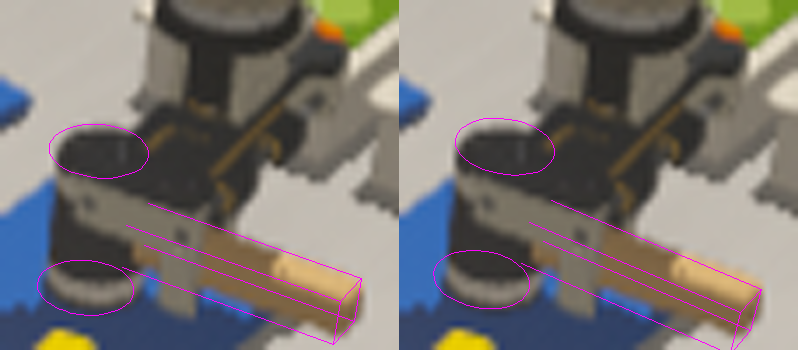

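```bash
python3 -m crank '[[0,0,0,0,-0.3],[0,0,0,0,-0.3],[0,0,0,0,-0.3],[0,0,0,0,-0.3],[0,0,0,0,0],[0,0,0,0,0]]';python3 - <<'E'
from h import *
s=read_camera("scene");overlay(s,0,65,345,110,435,210,6,"z.png")
E
```

```text
t: 22.45
ee_pos: [0.5184, 0.35, 0.0314]
tool_rot: [[0.996, 0.085, -0.005], [0.085, -0.996, -0.001], [-0.005, 0.0, -1.0]]
contact_force: [0.6, -0.4, 0.4]
grip_width: 0.0436
```

View pics/z.png

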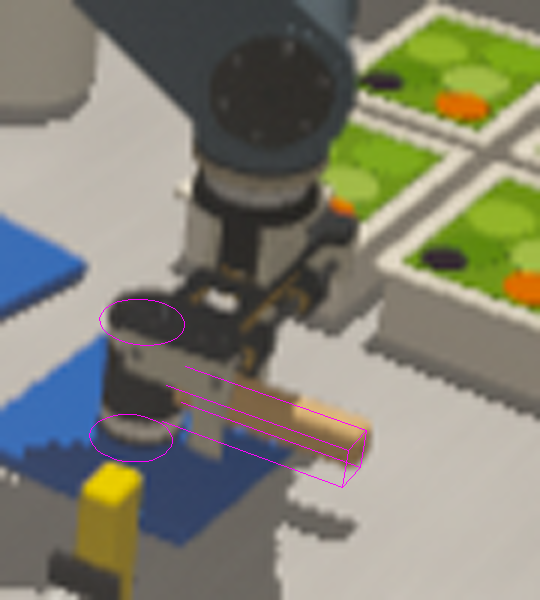

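```bash
python3 -m crank '[[0,0,0,0,0.6],[0,0,0,0,0.6],[0,0,0,0,0.6],[0,0,-0.1,0,0.6],[0,0,-0.25,0,0.6],[0,0,-0.45,0,0.6],[0,0,-0.7,0,0.6],[0.1,0,-0.75,0,0.6],[0.1,0.6,-0.75,0,0.6],[0.1,0.8,-0.75,0,0.6]]'; python3 -m crank '[[0,0.7,-0.1,0,0.6],[0,0.7,-0.1,0,0.6],[0,0.7,-0.1,0,0.6],[0,0.7,-0.1,0,0.6],[0,0.7,-0.1,0,0.6]]' ;python3 - <<'E'
from h import *
s=read_camera("scene");crop(s,230,120,430,290,4,"A_s.png")
p=read_camera("top");crop(p,150,90,430,290,2.8,"A_t.png")
for l in["mallet","board","pin_cap","sauce","steel_bowl","salad_box"]:
  print(l,[(np.round(m["pixel"]).tolist(),round(m["confidence"],2)) for m in masks_of(l,p)[:2]],[(np.round(m["pixel"]).tolist(),round(m["confidence"],2)) for m in masks_of(l,s)[:2]])
E
```

```text
t: 23.5
ee_pos: [0.5532, 0.2521, 0.2195]
tool_rot: [[0.996, 0.087, -0.003], [0.087, -0.996, -0.0], [-0.003, -0.0, -1.0]]
contact_force: [0.4, -0.1, 0.1]
grip_width: 0.0746
t: 24.0
ee_pos: [0.569, 0.0748, 0.2452]
tool_rot: [[0.996, 0.084, -0.001], [0.084, -0.996, -0.001], [-0.002, 0.0, -1.0]]
contact_force: [0.6, 1.2, 0.3]
grip_width: 0.0745
mallet [([219.0, 187.0], 0.84)] [([375.0, 171.0], 0.63)]
board [([226.0, 207.0], 0.88), ([195.0, 267.0], 0.8)] [([325.0, 156.0], 0.92), ([358.0, 211.0], 0.31)]
pin_cap [] []
sauce [([398.0, 124.0], 0.74)] [([328.0, 298.0], 0.65)]
steel_bowl [([318.0, 108.0], 0.81)] [([396.0, 257.0], 0.57), ([330.0, 248.0], 0.31)]
salad_box [([423.0, 206.0], 0.95)] [([240.0, 277.0], 0.83)]
```

View pics/A_s.png

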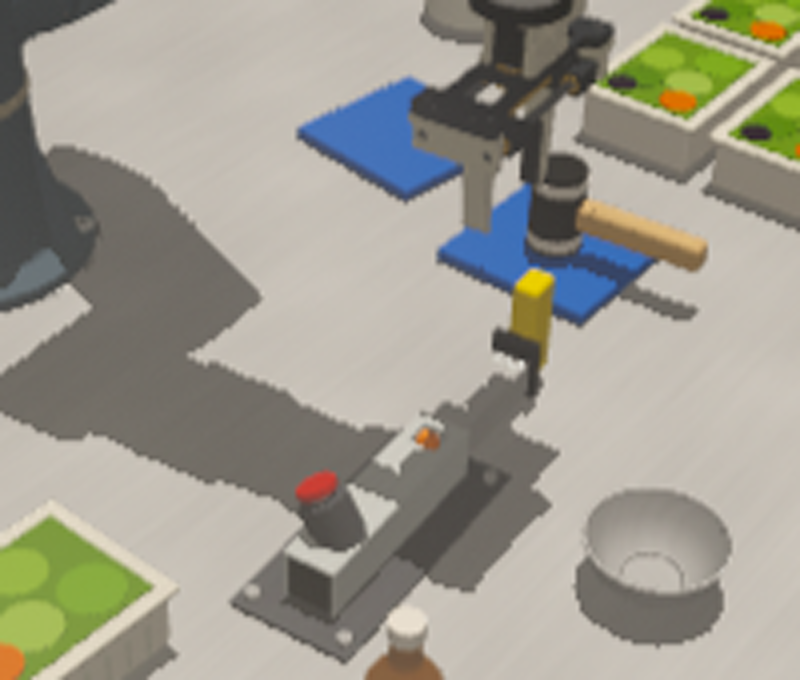

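View pics/A_t.png

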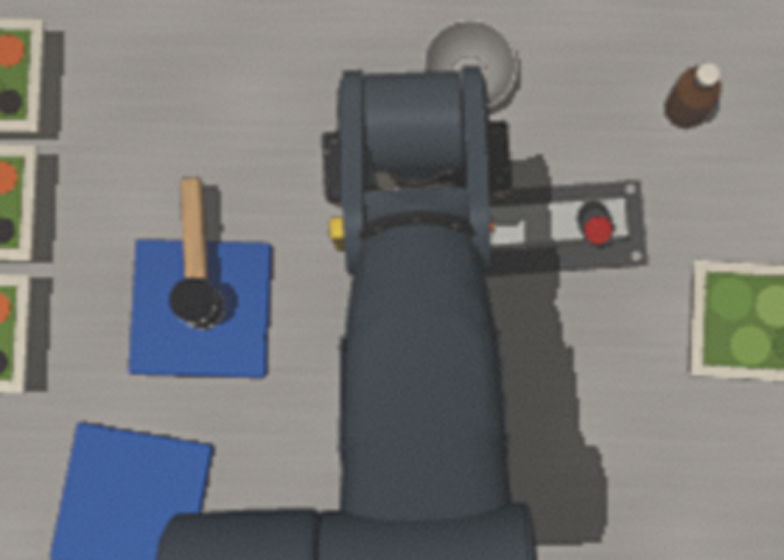

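The mallet stands upright near board A's middle (top crop (195,300)). The button is out and the bystanders are in place. Last, a numeric check of pin travel and mallet position.

```bash
python3 - <<'E'
from h import *
p=read_camera("top");s=read_camera("scene")
def red(q):
    im=q["img"].astype(int);m=(im[...,0]>110)&(im[...,1]<75)&(im[...,2]<75);return m
def cen(img_path=None,q=None,win=None):
    m=red(q);x0,y0,x1,y1=win;ys,xs=np.nonzero(m[y0:y1,x0:x1]);return np.array([xs.mean()+x0,ys.mean()+y0]),len(xs)
class D(dict):pass
wt=(340,150,385,195);ws=(285,220,330,260)
n=[cen(q=p,win=wt),cen(q=s,win=ws)]
a=dict(p);a["img"]=cv2.imread("pics/a_top.png")[:,:,::-1];b=dict(s);b["img"]=cv2.imread("pics/a_scene.png")[:,:,::-1]
o=[cen(q=a,win=wt),cen(q=b,win=ws)]
print(n,o);N=tri([p,s],[n[0][0],n[1][0]]);O=tri([p,s],[o[0][0],o[1][0]])
u=np.array([-.5*.996,-.5*.085,.866]);print(O,N,"travel",(O-N)@u,np.linalg.norm(O-N))
h=ray(p,((195+.5)/2.8+150-.5,(300+.5)/2.8+90-.5),.105);print("head",h)
im=p["img"];crop(s,285,220,335,270,8,"B.png")
E
```

```text
[(array([363.22666667, 171.81333333]), 75), (array([308.65306122, 241.53061224]), 49)] [(array([363.7875, 173.4625]), 80), (array([306.54545455, 236.18181818]), 22)]
[ 0.54435534 -0.13752812  0.10902894] [ 0.55285457 -0.13764665  0.0920962 ] travel 0.018891331928897064 0.01894646779965228
head [0.45943981 0.33805492 0.105     ]
```

View pics/B.png

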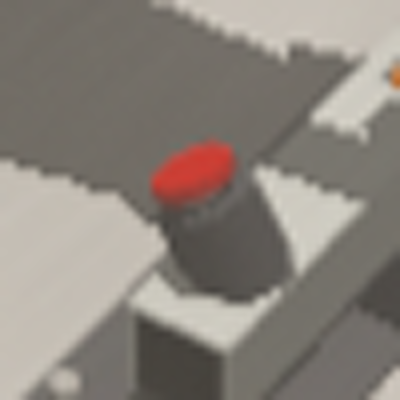

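Pin travel is about 18 mm, so it is home. The head is over the board: (0.459, 0.338) against the board centre (0.460, 0.347). The gripper is clear, so I'm handing in.

```bash
python3 -c "
from plant import *
print(job.job_done())"
```

```text
the job is handed in; nothing more can be done
None
```

The job is done and handed in at about 24 s of the 58 s allowed; `job_done()` gave no verdict, so this rests on my camera checks.

- **Bar:** I pulled it out by the yellow grip until the orange button clicked out. The wrist picture and the later scene pictures show the button standing proud in its hole.
- **Mallet hold:** I tilted the mallet about 30° by letting the handle pivot in a light grip, then gripped it hard. A drawn-on model put the tilt at 27–28° before the first blow.
- **Pin:** I gave it two blows. Triangulating the red cap before and after gives about 18–19 mm of travel. The second blow did not move the cap, so the first had already driven it home.
- **Slip in the grip:** The blows turned the mallet by several degrees in the fingers, to roughly 22° after the first and about 10° after the second. Only the first blow counts for driving the pin, and it started well within the 15° limit.
- **Placing:** While setting the mallet down I overshot slightly and tipped it a few degrees the other way. I raised it back level before letting go.
- **End state:** The mallet stands upright on the board farthest to the robot's right, its head within about 9 mm of the board's centre. The fingers are clear. The salad box, sauce bottle and bowl show at the same places in the pictures, to within a few pixels.

The force reading pointed opposite to what I expected (+y) while pulling the bar. I took it as the end stop, and the pictures agreed.

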